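# Pick the large pipe fittings into the job tray

### The arm

A 7-joint arm with a two-finger parallel gripper is mounted at the origin on the work surface. World frame = base frame: x ahead of the robot, y to its left, z up, the work surface at z = 0. Lengths are in m, angles in rad, forces in N, time in s.
With the tool pointing down it reaches from about 0.4 to 0.85 m from the base axis. Payload 10.4 kg.
Tool frame: the origin (TCP) lies at the very end of the fingers, on their centre line; the grasp point (between the pads) lies 19 mm behind it; x points along the fingers, z is the direction in which the jaws open and shut, and the axes are right-handed (so a half turn about x gives the same grasp; the last joint's range is limited). The gripper opens to 85 mm and grips with 20 to 120 N. Pads are 22 mm wide; open, the fingers measure 114 mm over their backs; the gripper's body (76 mm by 85 mm) begins 54 mm behind the grasp point. The pads swing forward as they close: fully open they stand 13 mm farther back than shut.
Start: joints at [1.107, 0.332, -0.065, 1.46, 0.022, 1.35, -0.088], TCP at [0.267, -0.565, 0.231] pointing down, gripper open.
Joint ranges: [-2.6, 2.6], [-0.5, 2.12], [-1.47, 1.34], [0.16, 2.42], [-1.27, 4.41], [0.06, 2.06], [-2.6, 2.6]. Speed limits (rad/s): [2.22, 2.22, 2.79, 2.79, 3.14, 3.14, 3.14].

### API

Orientations are given as [roll, pitch, yaw] about the fixed x, y, z axes, in that order (R = Rz(yaw) Ry(pitch) Rx(roll)).
In Python, from cell import * gives the robot as it stands. The module is installed in compiled form; this text tells all that it offers.
- The arm moves only by the tool carry_out, never from a script. Its argument "motion" is text: rows parted by semicolons, each of 7 numbers parted by spaces: the finger opening in mm, from 0 to 85.4, then the shift along the tool's x, y, z in mm, then the turn, a rotation vector about the tool's x, y, z in rad. In form: fingers tx ty tz ax ay az; .... A call has 1 to 5 rows; each row shifts and turns the commanded pose from where the row before left it, along the tool's axes as they then stand; what a row does not reach is not made up. A row lasts 1/10 s, in which the tool goes at most 50 mm and 8.59 degrees, less where a joint would pass 70% of its speed; a pose out of reach is approached as far as the arm can. A call is refused whole if a number of a shift passes 50 or a number of a turn 0.15, either way. A call with a gripper value outside its range is refused whole. The fingers move at their own pace and stop on an object; "newtons" is the grip in N (left out, the last holds). Time passes only in rows, so rows that do not move let the fingers close. It gives the time, the measured TCP pose, the force and the opening at its end, in the units of the state.
- sense(): the state, without advancing time (a new reading comes with each control period).
- grab_frame(name): name is "scene" or "top"; returns the picture (420x560x3 uint8, red, green, blue); there is no depth.
- camera_model(name): a dict with "intrinsics" (3x3 intrinsics, pixels), "R" (3x3) and "t" (3): a world point X has camera coordinates R X + t. Camera axes: x right, y down, z forward; pixel columns grow to the right and rows downward; lengths in m; the calibration is good to about 2 mm. A picture is of the moment at which its call begins. camera_model takes no time and is no camera call.
- finish_job(): hands the job in, once; it reports no verdict.
The state is a dict: "clock": time; "joint_pos": joint angles; "joint_vel": joint speeds; "tau": joint torques, N m; "eef_pos": TCP position; "tcp_rot": TCP orientation; "ft_force": force on the tool from outside, world axes, zero at the start; "wrist_torque": the same for the moment, N m; "opening": finger opening in m.
Only numpy, scipy, OpenCV 4.12 (cv2) and the standard library are available. Lean on these libraries where they do the work, as an engineer would, in place of code of your own. Each camera call takes 0.05 s, during which the arm holds its last target.

### The job

Make up the job tray with the large brass fittings: lay the large elbow flat in the square bin, lay the large connector lengthwise in the long bin and stand the large plug upright in the round bin, each fully down on the bin's floor. Set them down, do not drop them. Leave the small elbow, small connector and small plug where they lie.

Things in the scene. Friction and masses are not known exactly. Their poses are not given: they have to be found in the camera images.
- elbow_large: Brass 90-degree pipe elbow, the larger of two: two round arms of 26 mm diameter at a right angle, lying flat. Origin: centre of its 63 x 63 mm outline, on the underside; z up. The arms run along body +x and +y from a round corner whose centre is at x = y = -18.5 mm, and end at +31.5 mm; so the axis of the x arm lies at y = -18.5 mm, height 13 mm.
- connector_large: Brass straight pipe connector, the larger of two: 96 mm long along body x, a round tube of 22 mm diameter with a hexagonal nut at each end (30 mm across flats, 16 mm long), lying on a flat of the nuts. Origin: middle of its axis, 15 mm above what it lies on.
- plug_large: Brass pipe plug, the larger of two, standing upright: a round flange of 48 mm diameter, 16 mm high, and on it a hexagon 34 mm across flats up to 48 mm height. Origin: centre of its underside; z up; one pair of the hexagon's flats faces body +y and -y.
- elbow_small: Brass 90-degree pipe elbow, the smaller of two: two round arms of 17 mm diameter at a right angle, lying flat. Origin: centre of its 41.5 x 41.5 mm outline, on the underside; z up. The arms run along body +x and +y from a round corner whose centre is at x = y = -12.25 mm, and end at +20.75 mm; so the axis of the x arm lies at y = -12.25 mm, height 8.5 mm. Does not belong in the tray.
- connector_small: Brass straight pipe connector, the smaller of two: 62 mm long along body x, a round tube of 13 mm diameter with a hexagonal nut at each end (20 mm across flats, 12 mm long), lying on a flat of the nuts. Origin: middle of its axis, 10 mm above what it lies on. Does not belong in the tray.
- plug_small: Brass pipe plug, the smaller of two, standing upright: a round flange of 32 mm diameter, 10 mm high, and on it a hexagon 22 mm across flats up to 32 mm height. Origin: centre of its underside; z up; one pair of the hexagon's flats faces body +y and -y. Does not belong in the tray.
- bin_square: White square open bin for the elbow, 118 x 118 mm outside, 112 x 112 mm inside. It stands fixed in a low steel tray whose rim is 12 mm above the worktop; the three bins stand in a row along the tray's length, 120 mm from centre to centre, in any order. Floor 3 mm thick, walls 3 mm thick, rim 18 mm above its underside. Origin: centre of its underside, 3 mm above the worktop.
- bin_long: White long open bin for the connector, inside 76 mm along its x and 130 mm along its y (82 x 136 mm outside). It stands fixed in a low steel tray whose rim is 12 mm above the worktop; the three bins stand in a row along the tray's length, 120 mm from centre to centre, in any order. Floor 3 mm thick, walls 3 mm thick, rim 18 mm above its underside. Origin: centre of its underside, 3 mm above the worktop.
- bin_round: White round open bin for the plug, inside diameter 78 mm, outside 84 mm. It stands fixed in a low steel tray whose rim is 12 mm above the worktop; the three bins stand in a row along the tray's length, 120 mm from centre to centre, in any order. Floor 3 mm thick, walls 3 mm thick, rim 18 mm above its underside. Origin: centre of its underside, 3 mm above the worktop.
Not all that is in view belongs to the job. Leave any blue look-alike of the connector_large alone.

How it is judged:
By the outcome, as a careful person would: the job done as asked, in the order asked, and still so for the second after the job is handed in, with the robot touching nothing.
It also fails if it takes over 77 s, if anything falls off the work surface, if the arm or the gripper's body presses on something with over 40 N, if the wrist force passes 120 N, or if a joint passes its speed limit or range.

## Working session

There is one attempt and no reset: what is moved stays moved. The work goes in short steps, Python scripts to look and compute and a tool call to move; the robot and the scene stay as the last step left them, time stands still between calls to the robot, and variables do not carry over. Pictures are saved under pics/ and viewed, and the job is handed in when it is done.

Besides the shell and the picture viewer there is one more tool, called after "Emit:" by a JSON object that holds its "fn" and its "kwargs". carry_out: Moves the arm, as the interface text tells. Its arguments: {"type":"object","properties":{"motion":{"type":"string"},"newtons":{"type":"number"}},"required":["motion"]}

```bash
mkdir -p pics
python3 - <<'E'
from cell import *
import cv2,numpy as np
s=sense(); print(s['clock'],s['eef_pos'],s['tcp_rot'],s['opening'])
for n in ("scene","top"):
    im=grab_frame(n); cv2.imwrite(f"pics/{n}0.png",im[:,:,::-1]); m=camera_model(n); print(n,np.array(m['intrinsics']).tolist(),np.round(m['R'],4).tolist(),np.round(m['t'],4).tolist())
E
```

```text
0.0 [ 0.26651673 -0.56491076  0.23050505] [-3.10967125  1.56936272  2.04357189] 0.08509688152121572
scene [[407.49852818716613, 0.0, 273.717133866695], [0.0, 407.49852818716613, 215.49317468133268], [0.0, 0.0, 1.0]] [[-0.2801, 0.9599, 0.0101], [0.8201, 0.2447, -0.5172], [-0.4989, -0.1366, -0.8558]] [0.2175, -0.3938, 1.0412]
top [[411.47010158474984, 0.0, 281.21038061986434], [0.0, 411.47010158474984, 206.94470119451196], [0.0, 0.0, 1.0]] [[-0.0244, -0.9996, 0.0165], [-0.9873, 0.0215, -0.1572], [0.1568, -0.0201, -0.9874]] [-0.0465, 0.5245, 0.8288]
```

View pics/scene0.png

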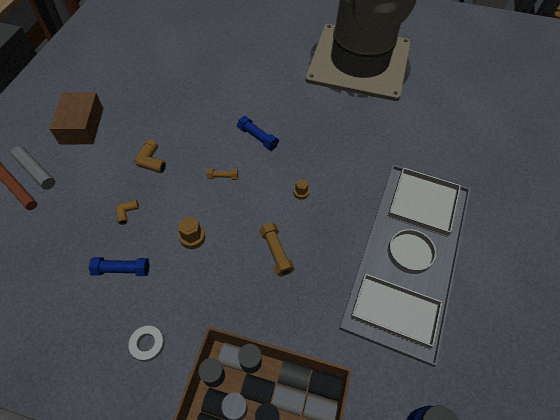

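View pics/top0.png

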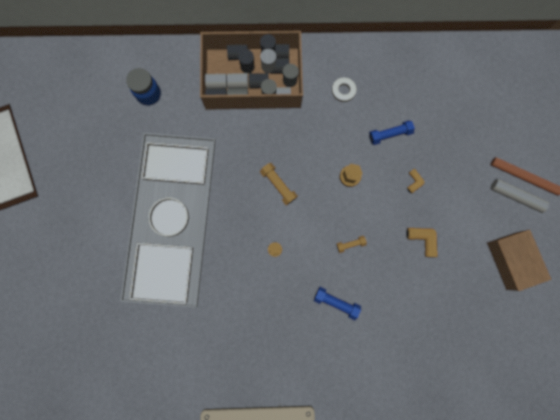

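Candidates (scene px / top px):
- **Connector:** brass large (277,249)/(279,183). Look-alikes: blue (118,266) and (258,133), small brass (221,174).
- **Elbow:** large (150,158)/(426,240), small (127,211)/(416,181).
- **Plug:** large (191,233)/(351,175), small (302,189)/(275,249).

Choosing the larger brass ones. I'll fit the models to both pictures and check crops.

```bash
cat > h.py <<'E'
import cv2,numpy as np
from scipy.optimize import minimize
from cell import *
CM={n:{k:np.array(v) for k,v in camera_model(n).items()} for n in("scene","top")}
def proj(n,P):
    m=CM[n];c=np.atleast_2d(P)@m['R'].T+m['t'];p=c@m['intrinsics'].T;return p[:,:2]/p[:,2:]
def back(n,uv,z):
    m=CM[n];d=m['R'].T@np.linalg.inv(m['intrinsics'])@np.array([uv[0],uv[1],1.]);o=-m['R'].T@m['t'];return o+d*(z-o[2])/d[2]
def ring(r,n,ph=0): a=np.arange(n)*2*np.pi/n+ph; return r*np.cos(a),r*np.sin(a)
def prismx(x0,x1,r,n,ph,y=0,z=0):
    a,b=ring(r,n,ph);return np.vstack([np.c_[np.full(n,x),a+y,b+z] for x in(x0,x1)])
def prismz(z0,z1,r,n,ph):
    a,b=ring(r,n,ph);return np.vstack([np.c_[a,b,np.full(n,z)] for z in(z0,z1)])
def sph(c,r):
    g=np.random.default_rng(0).normal(size=(300,3));return r*g/np.linalg.norm(g,axis=1)[:,None]+c
c30=np.cos(np.pi/6)
def elbow(L,d):
    r=d/2;c=-(L/2-r);a=prismx(c,L/2,r,24,0,c,r);b=a[:,[1,0,2]];return [a,b,sph([c,c,r],r)]
def conn(L,d,af,nl):
    R=af/2/c30;ph=np.pi/6 # flats facing down: vertices at 30deg from (y) -> flat at z
    ph=0
    return [prismx(-L/2,L/2,d/2,24,0,0,af/2),prismx(-L/2,-L/2+nl,R,6,ph,0,af/2),prismx(L/2-nl,L/2,R,6,ph,0,af/2)]
def plug(D,h,af,H): return [prismz(0,h,D/2,40,0),prismz(h,H,af/2/c30,6,0)]
MOD={'elbow_large':elbow(.063,.026),'connector_large':conn(.096,.022,.030,.016),'plug_large':plug(.048,.016,.034,.048),
'elbow_small':elbow(.0415,.017),'connector_small':conn(.062,.013,.020,.012),'plug_small':plug(.032,.010,.022,.032)}
def place(parts,p,z=0):
    c,s=np.cos(p[2]),np.sin(p[2]);R=np.array([[c,-s,0],[s,c,0],[0,0,1]])
    return [q@R.T+[p[0],p[1],z] for q in parts]
S=4
def sil(n,parts,off=(0,0),shape=(420,560)):
    m=np.zeros((shape[0]*S,shape[1]*S),np.uint8)
    for q in parts:
        uv=(proj(n,q)-off+.5)*S-.5
        cv2.fillConvexPoly(m,cv2.convexHull(np.round(uv*16).astype(np.int32)),255,shift=4)
    return cv2.resize(m,shape[::-1],interpolation=cv2.INTER_AREA).astype(float)/255
def brass(im):
    h=cv2.cvtColor(im,cv2.COLOR_RGB2HSV).astype(int);return ((h[...,0]>8)&(h[...,0]<28)&(h[...,1]>110)&(h[...,2]>55)).astype(float)
def fit(name,p0,ims,z=0,cams=("scene","top"),w=40):
    best=None
    dat=[]
    for n in cams:
        c=proj(n,[p0[0],p0[1],z+.015])[0].round().astype(int);o=np.maximum(c-w,0)
        dat.append((n,o,cv2.GaussianBlur(brass(ims[n])[o[1]:o[1]+2*w,o[0]:o[0]+2*w],(0,0),1)))
    def cost(p):
        t=0
        for n,o,m in dat: t+=((cv2.GaussianBlur(sil(n,place(MOD[name],p,z),o,m.shape),(0,0),1)-m)**2).sum()
        return t
    yaws=[p0[2]] if p0[2] is not None else np.arange(8)*np.pi/4
    for y in yaws:
        x0=np.array([p0[0],p0[1],y]);r=minimize(cost,x0,method='Nelder-Mead',options=dict(initial_simplex=x0+np.array([[0,0,0],[.012,0,0],[0,.012,0],[0,0,.4]]),maxiter=150,xatol=1e-4,fatol=1e-3))
        if best is None or r.fun<best.fun:best=r
    return best.x,best.fun,[(n,round(float(m.sum()),0)) for n,o,m in dat]
def load(k): return {n:cv2.imread(f"pics/{n}{k}.png")[:,:,::-1] for n in("scene","top")}
E
cat > a.py <<'E'
from h import *
ims=load(0)
px={'elbow_large':(426,240),'connector_large':(279,183),'plug_large':(351,175),'elbow_small':(416,181),'connector_small':(352,244),'plug_small':(275,249)}
vis={n:ims[n].copy() for n in ims}
for k,u in px.items():
    b=back('top',u,.015)
    for cams in (("scene","top"),("scene",),("top",)):
        p,f,a=fit(k,(b[0],b[1],None),ims,cams=cams,w=26)
        print(k,cams,np.round(p,4),round(f,1),a,'r',round(float(np.hypot(*p[:2])),3))
        if len(cams)==2:
            for n in ims:
                for q in place(MOD[k],p): cv2.polylines(vis[n],[cv2.convexHull(np.round(proj(n,q)*16).astype(np.int32))],True,(0,255,0),1,shift=4)
cv2.imwrite('pics/fit_s.png',cv2.resize(vis['scene'][100:300,80:330],None,fx=3,fy=3)[:,:,::-1])
cv2.imwrite('pics/fit_t.png',cv2.resize(vis['top'][140:290,240:460],None,fx=3.5,fy=3.5)[:,:,::-1])
E
python3 a.py
```

```text
elbow_large ('scene', 'top') [ 0.4437 -0.3637  1.5307] 123.7 [('scene', 459.0), ('top', 435.0)] r 0.574
elbow_large ('scene',) [ 0.442  -0.3654  1.4872] 55.3 [('scene', 459.0)] r 0.573
elbow_large ('top',) [ 0.4442 -0.3629  1.4912] 59.8 [('top', 435.0)] r 0.574
connector_large ('scene', 'top') [ 0.5783 -0.0544  0.6394] 137.6 [('scene', 639.0), ('top', 395.0)] r 0.581
connector_large ('scene',) [ 0.5735 -0.0574  0.6223] 56.4 [('scene', 639.0)] r 0.576
connector_large ('top',) [ 0.58   -0.0535  3.7811] 54.8 [('top', 395.0)] r 0.582
plug_large ('scene', 'top') [ 0.594  -0.2153  1.6961] 241.4 [('scene', 395.0), ('top', 324.0)] r 0.632
plug_large ('scene',) [ 0.5922 -0.2166  1.7507] 185.9 [('scene', 395.0)] r 0.631
plug_large ('top',) [ 0.5959 -0.2148  1.0073] 41.8 [('top', 324.0)] r 0.633
elbow_small ('scene', 'top') [ 0.581  -0.3548  0.6337] 66.1 [('scene', 230.0), ('top', 150.0)] r 0.681
elbow_small ('scene',) [ 0.58   -0.3555  0.5855] 28.9 [('scene', 230.0)] r 0.68
elbow_small ('top',) [ 0.5822 -0.3538  6.9347] 32.1 [('top', 150.0)] r 0.681
connector_small ('scene', 'top') [ 0.4435 -0.209   1.8587] 52.9 [('scene', 206.0), ('top', 142.0)] r 0.49
connector_small ('scene',) [ 0.4428 -0.2093  1.839 ] 10.9 [('scene', 206.0)] r 0.49
connector_small ('top',) [ 0.4439 -0.2081  1.8451] 40.1 [('top', 142.0)] r 0.49
plug_small ('scene', 'top') [ 0.4354 -0.0426  0.1199] 100.4 [('scene', 137.0), ('top', 113.0)] r 0.438
plug_small ('scene',) [ 0.4332 -0.0428  0.1454] 69.7 [('scene', 137.0)] r 0.435
plug_small ('top',) [ 0.4369 -0.0426  0.0985] 26.5 [('top', 113.0)] r 0.439
```

Run:
```python
from h import *
ims=load(0)
cv2.imwrite('pics/tray_s.png',cv2.resize(ims['scene'][160:360,330:480],None,fx=3,fy=3,interpolation=cv2.INTER_CUBIC)[:,:,::-1])
cv2.imwrite('pics/tray_t.png',cv2.resize(ims['top'][130:310,115:225],None,fx=3.3,fy=3.3,interpolation=cv2.INTER_CUBIC)[:,:,::-1])
```

```text
(no output)
```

View pics/fit_s.png

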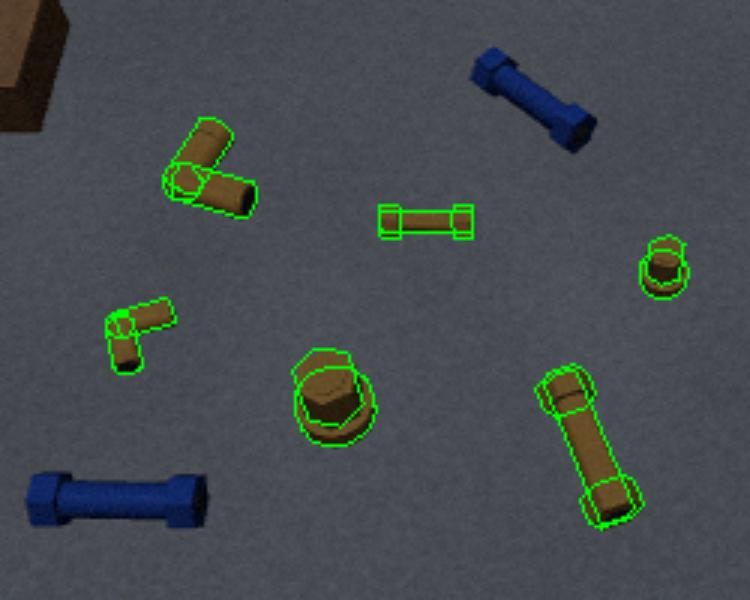

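View pics/fit_t.png

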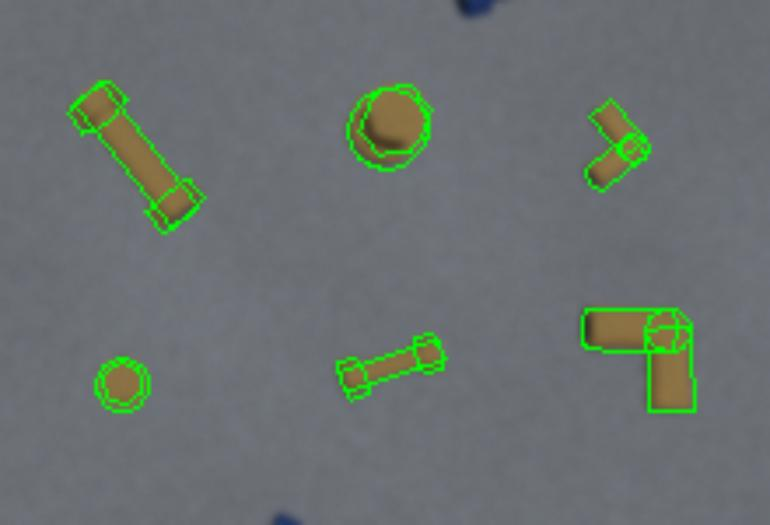

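View pics/tray_s.png

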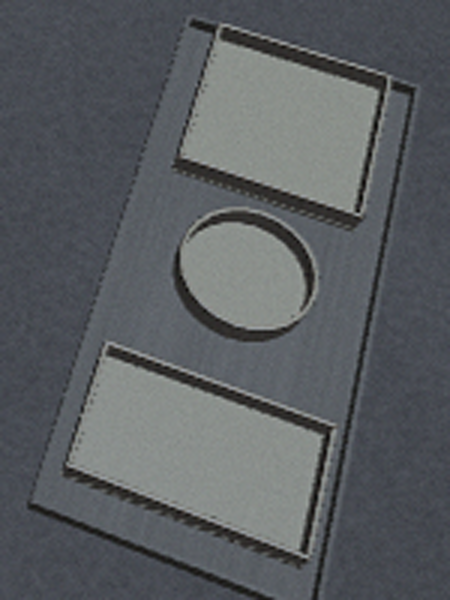

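View pics/tray_t.png

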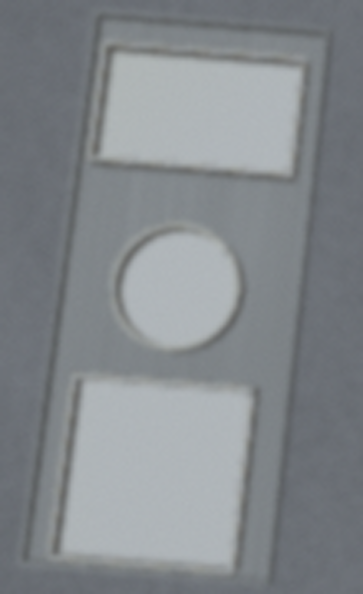

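Run:
```python
from h import *
ims=load(0)
def crop(n,u,v,w=25): return cv2.resize(ims[n][v-w:v+w,u-w:u+w],(380,280*380//280),interpolation=cv2.INTER_NEAREST)
g=np.vstack([np.hstack([cv2.resize(ims[n][v-26:v+26,u-26:u+26],(260,260),interpolation=cv2.INTER_CUBIC) for n,u,v in r]) for r in ([('scene',277,249),('scene',191,233),('scene',150,158)],[('top',279,183),('top',351,175),('top',426,240)])])
cv2.imwrite('pics/crops.png',np.clip(g*1.6,0,255)[:,:,::-1].astype(np.uint8))
```

```text
(no output)
```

View pics/crops.png

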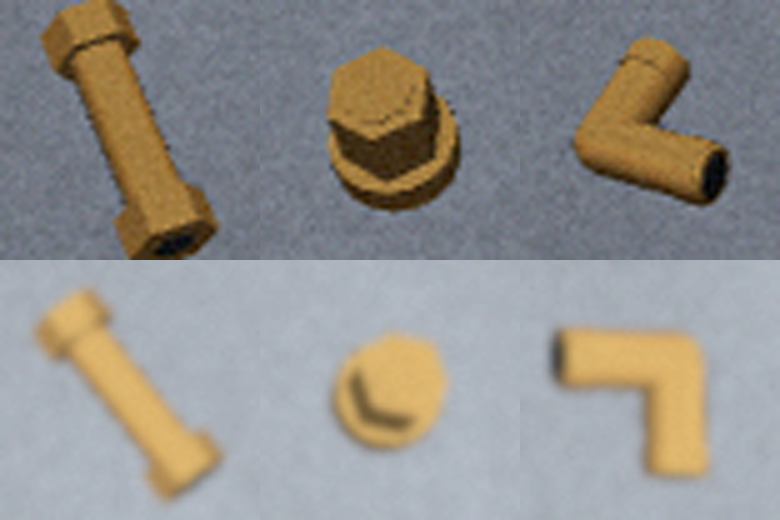

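```bash
sed -i 's/(h\[...,1\]>110)&(h\[...,2\]>55)/(h[...,1]>105)\&(h[...,2]>22)/; s/sil(n,place(MOD\[name\],p,z),o,m.shape)/sil(n,place(MOD[name],p,z),o,m.shape)/' h.py; sed -i 's/w=26/w=33/' a.py; python3 a.py
python3 - <<'E'
from h import *
s={'sq':[(221,26),(390,76),(361,215),(178,160)],'lo':[(106,344),(334,424),(308,556),(66,468)],'ro':[(247,271)]}
t={'sq':[(75,377),(258,388),(240,572),(52,562)],'lo':[(107,47),(308,62),(294,176),(92,160)],'ro':[(178,286)]}
for k in s:
  for n,d,f,o in (('scene',s,3,(330,160)),('top',t,3.3,(115,130))):
    P=np.array([back(n,((u+.5)/f-.5+o[0],(v+.5)/f-.5+o[1]),.021)[:2] for u,v in d[k]])
    e=np.diff(np.vstack([P,P[:1]]),axis=0)
    print(k,n,'c',P.mean(0).round(4),'L',np.linalg.norm(e,axis=1).round(4),'ang',np.degrees(np.arctan2(e[:,1],e[:,0])).round(1))
E
```

```text
elbow_large ('scene', 'top') [ 0.4439 -0.363   1.4879] 77.4 [('scene', 535.0), ('top', 449.0)] r 0.573
elbow_large ('scene',) [ 0.4439 -0.3634  1.4706] 25.0 [('scene', 535.0)] r 0.574
elbow_large ('top',) [ 0.4446 -0.3626  1.5414] 51.4 [('top', 449.0)] r 0.574
connector_large ('scene', 'top') [ 0.5796 -0.0535  3.7862] 69.2 [('scene', 727.0), ('top', 407.0)] r 0.582
connector_large ('scene',) [ 0.579  -0.0537  0.6404] 20.6 [('scene', 727.0)] r 0.582
connector_large ('top',) [ 0.5802 -0.0536  0.6478] 46.7 [('top', 407.0)] r 0.583
plug_large ('scene', 'top') [ 0.5952 -0.214   0.2585] 43.9 [('scene', 651.0), ('top', 333.0)] r 0.633
plug_large ('scene',) [ 0.595  -0.214   1.3619] 6.1 [('scene', 651.0)] r 0.632
plug_large ('top',) [ 0.5962 -0.2146  2.8354] 35.3 [('top', 333.0)] r 0.634
elbow_small ('scene', 'top') [ 0.5812 -0.354   0.6004] 45.2 [('scene', 265.0), ('top', 157.0)] r 0.681
elbow_small ('scene',) [ 0.5808 -0.3541  6.8652] 14.6 [('scene', 265.0)] r 0.68
elbow_small ('top',) [ 0.5822 -0.3538  0.633 ] 27.8 [('top', 157.0)] r 0.681
connector_small ('scene', 'top') [ 0.4436 -0.2086
[... 213 characters left out ...]
r 0.491
plug_small ('scene', 'top') [ 0.4362 -0.0424  1.02  ] 26.4 [('scene', 234.0), ('top', 120.0)] r 0.438
plug_small ('scene',) [ 0.436  -0.0422  1.1894] 4.7 [('scene', 234.0)] r 0.438
plug_small ('top',) [ 0.4369 -0.0423  0.0094] 21.3 [('top', 120.0)] r 0.439
sq scene c [0.3937 0.198 ] L [0.1142 0.1148 0.1155 0.1171] ang [ 85.1  -5.9 -93.7 173.5]
sq top c [0.3909 0.1951] L [0.1179 0.116  0.1185 0.1167] ang [-94.8 174.9  85.6  -5.4]
lo scene c [0.6315 0.1731] L [0.1327 0.079  0.1336 0.0801] ang [ 85.   -5.7 -94.5 173.7]
lo top c [0.6287 0.171 ] L [0.1348 0.0784 0.1337 0.0777] ang [-95.5 173.4  84.2  -5.8]
ro scene c [0.5146 0.1853] L [0.] ang [0.]
ro top c [0.5114 0.1836] L [0.] ang [0.]
```

```bash
cat > g.py <<'E'
import sys,numpy as np
from scipy.spatial.transform import Rotation as Ro
from cell import *
# g.py x y z jawdeg : remaining shift in tool axes (mm) and turn (rad) to a tool-down pose with jaw axis (mod 180) at jawdeg
s=sense();R=Ro.from_euler('xyz',s['tcp_rot']).as_matrix();p=np.array(s['eef_pos'])
print('t',round(s['clock'],2),'p',(p*1e3).round(1),'jaw',np.degrees(np.arctan2(R[1,2],R[0,2])).round(2),'xax',R[:,0].round(3),'F',np.round(s['ft_force'],1),'open',round(s['opening']*1e3,1),'q7',round(s['joint_pos'][6],2),'q',np.round(s['joint_pos'],2))
if len(sys.argv)>4:
    x,y,z,a=map(float,sys.argv[1:5]);best=None
    for k in(0,np.pi):
        t=np.radians(a)+k;zz=np.array([np.cos(t),np.sin(t),0]);xx=np.array([0,0,-1.]);G=np.c_[xx,np.cross(zz,xx),zz]
        r=Ro.from_matrix(R.T@G).as_rotvec()
        if best is None or np.linalg.norm(r)<np.linalg.norm(best[0]):best=(r,G)
    d=np.array([x,y,z])-p*1e3
    print('shift in present axes',(R.T@d).round(1),'in final axes',(best[1].T@d).round(1),'turn',best[0].round(3))
E
python3 g.py 0.0 0 0 0
python3 - <<'E'
import numpy as np
def e(yaw,c,b): 
    k,s=np.cos(yaw),np.sin(yaw);return np.array(c)+[k*b[0]-s*b[1],s*b[0]+k*b[1]]
print('elbow grasp',e(1.49,(443.9,-363.2),(9,-18.5)).round(1),'place tcp',e(np.radians(84.4),(392.3,196.5),(9,-18.5+7)).round(1))
E
python3 g.py 462 -355 120 -5
```

```text
t 0.1 p [ 266.5 -565.   230.6] jaw -64.75 xax [-0.001  0.001 -1.   ] F [-0.4  0.1 -0.6] open 85.3 q7 -0.09 q [ 1.11  0.33 -0.06  1.46  0.02  1.35 -0.09]
shift in present axes [ 231.4    0.  -624.4] in final axes [ 230.6  565.  -266.5] turn [-1.13e+00 -1.00e-03 -1.00e-03]
elbow grasp [ 463.1 -355.7] place tcp [404.6 204.3]
t 0.1 p [ 266.5 -565.   230.6] jaw -64.75 xax [-0.001  0.001 -1.   ] F [-0.4  0.1 -0.6] open 85.3 q7 -0.09 q [ 1.11  0.33 -0.06  1.46  0.02  1.35 -0.09]
shift in present axes [ 110.7  266.4 -106.4] in final axes [110.6 226.2 176.5] turn [-1.043e+00 -1.000e-03 -1.000e-03]
```

Emit:
{"fn": "carry_out", "kwargs": {"motion": "60 10 41 -16 -0.149 0 0; 60 10 43 -10 -0.149 0 0; 60 10 44 -3 -0.149 0 0; 60 10 44 3 -0.149 0 0; 60 10 44 10 -0.149 0 0"}}

```text
clock: 0.6
eef_pos: [0.4194, -0.4028, 0.1807]
tcp_rot: [-2.747, 1.571, -3.126]
ft_force: [0.6, -0.0, -0.3]
opening: 0.0598
```

```bash
python3 g.py 463 -355.7 120 -4.6
```

```text
t 0.6 p [ 419.4 -402.8  180.7] jaw -21.73 xax [-0. -0. -1.] F [ 0.6 -0.  -0.3] open 59.8 q7 0.24 q [ 0.92  0.29 -0.28  1.64  0.08  1.23  0.24]
shift in present axes [60.7 59.9 23.1] in final axes [60.7 50.4 39.6] turn [-0.299 -0.     0.   ]
```

Emit:
{"fn": "carry_out", "kwargs": {"motion": "50 20 30 11 -0.149 0 0; 50 20 28 14 -0.149 0 0; 50 15 0 0 0 0 0; 50 0 0 0 0 0 0; 50 0 0 0 0 0 0"}}

```text
clock: 1.1
eef_pos: [0.4595, -0.3576, 0.1264]
tcp_rot: [-2.817, 1.57, -2.907]
ft_force: [0.5, -1.3, -0.1]
opening: 0.05
```

```bash
python3 g.py 463 -355.7 60 -4.6
```

```text
t 1.1 p [ 459.5 -357.6  126.4] jaw -5.14 xax [-0.001 -0.    -1.   ] F [ 0.5 -1.3 -0.1] open 50.0 q7 0.4 q [ 0.87  0.34 -0.35  1.69  0.13  1.13  0.4 ]
shift in present axes [66.4  2.3  3.4] in final axes [66.4  2.2  3.3] turn [-0.009 -0.001  0.   ]
```

Emit:
{"fn": "carry_out", "kwargs": {"motion": "50 32 3 3 -0.009 0 0; 50 32 0 0 0 0 0; 50 30 0 0 0 0 0; 50 18 0 0 0 0 0; 50 0 0 0 0 0 0"}}

```text
clock: 1.6
eef_pos: [0.4617, -0.3545, 0.0128]
tcp_rot: [2.775, 1.568, 2.694]
ft_force: [1.0, 0.5, 0.5]
opening: 0.05
```

```bash
python3 g.py 463 -354.7 3 -4.6
python3 - <<'E'
from h import *
a=grab_frame('scene');b=grab_frame('top')
g=np.hstack([cv2.resize(a[115:195,105:205],(400,320)),cv2.resize(b[190:290,375:475],(320,320))]);cv2.imwrite('pics/g1.png',g[:,:,::-1])
E
```

```text
t 1.6 p [ 461.7 -354.5   12.8] jaw -4.63 xax [-0.003  0.001 -1.   ] F [1.  0.5 0.5] open 50.0 q7 0.36 q [ 0.85  0.48 -0.33  1.77  0.19  0.92  0.36]
shift in present axes [ 9.8 -0.1  1.3] in final axes [ 9.8 -0.1  1.3] turn [-0.001 -0.003 -0.001]
```

View pics/g1.png

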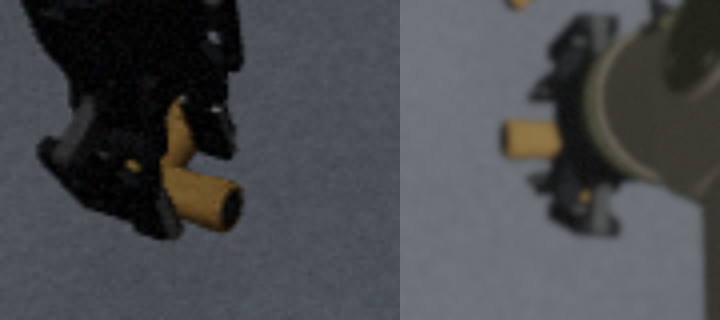

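The crop shows the fingers straddling the arm of the large elbow that runs toward +y. Lower and close.

Emit:
{"fn": "carry_out", "kwargs": {"motion": "50 6 0 1 0 0 0; 30 4 0 0 0 0 0; 10 0 0 0 0 0 0; 10 0 0 0 0 0 0; 10 0 0 0 0 0 0", "newtons": 90}}

```text
clock: 2.2
eef_pos: [0.4647, -0.3541, 0.0047]
tcp_rot: [-0.805, 1.57, -0.883]
ft_force: [-0.0, 0.1, 2.2]
opening: 0.0229
```

Emit:
{"fn": "carry_out", "kwargs": {"motion": "10 0 0 0 0 0 0; 10 -10 0 0 0 0 0; 10 -15 0 0 0 0 0; 10 -25 0 0 0 0 0; 10 -25 0 0 0 0 0"}}

```text
clock: 2.7
eef_pos: [0.4646, -0.3538, 0.0811]
tcp_rot: [0.472, 1.571, 0.395]
ft_force: [1.6, 0.2, -1.1]
opening: 0.023
```

```bash
python3 g.py 404.6 205.3 100 -5.6
python3 - <<'E'
from h import *
a=grab_frame('scene')
g=cv2.resize(a[90:210,85:225],(560,480));cv2.imwrite('pics/g2.png',g[:,:,::-1])
E
```

```text
t 2.7 p [ 464.6 -353.8   81.1] jaw -4.46 xax [ 0.  0. -1.] F [ 1.6  0.2 -1.1] open 23.0 q7 0.38 q [ 0.86  0.4  -0.35  1.73  0.15  1.05  0.38]
shift in present axes [ -18.9  552.7 -103.2] in final axes [ -18.9  550.6 -114.2] turn [ 0.02  0.   -0.  ]
```

View pics/g2.png

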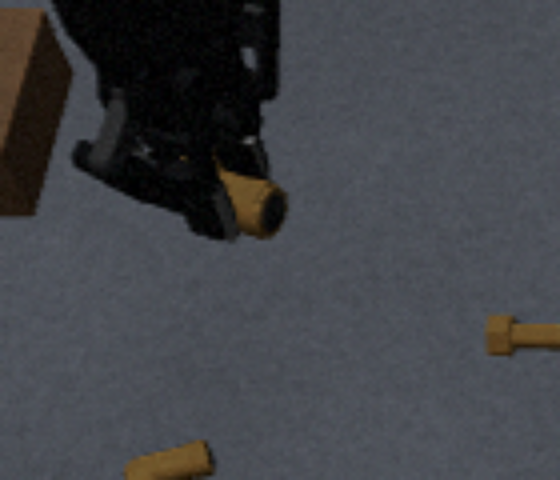

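Emit:
{"fn": "carry_out", "kwargs": {"motion": "10 -8 40 -8 0.004 0 0; 10 -8 45 -8 0.004 0 0; 10 -4 47 -9 0.004 0 0; 10 0 47 -9 0.004 0 0; 10 0 47 -9 0.004 0 0"}}

```text
clock: 3.25
eef_pos: [0.4411, -0.1234, 0.1005]
tcp_rot: [-0.561, 1.569, -0.659]
ft_force: [0.6, -0.1, -0.7]
opening: 0.0228
```

```bash
python3 g.py 404.6 205.3 100 -5.6
python3 - <<'E'
from h import *
a=grab_frame('scene');b=grab_frame('top')
c=proj('scene',[.44,-.14,.1])[0].astype(int);d=proj('top',[.44,-.14,.1])[0].astype(int);print(c,d)
g=np.hstack([cv2.resize(im[max(c[1]-50,0):c[1]+50,c[0]-50:c[0]+50],(390,390),interpolation=cv2.INTER_CUBIC) for im,c in((a,c),(b,d))]);cv2.imwrite('pics/g3.png',np.clip(g[:,:,::-1]*1.6,0,255))
E
```

```text
t 3.25 p [ 441.1 -123.4  100.5] jaw -5.63 xax [ 0.002 -0.001 -1.   ] F [ 0.6 -0.1 -0.7] open 22.8 q7 0.02 q [ 0.66  0.12 -0.51  2.02  0.07  1.01  0.02]
shift in present axes [ 1.000e-01  3.235e+02 -6.860e+01] in final axes [  0.5 323.6 -68.4] turn [-0.     0.002  0.001]
[252 151] [324 243][ WARN:0@2.146] global loadsave.cpp:1063 imwrite_ Unsupported depth image for selected encoder is fallbacked to CV_8U.
```

View pics/g3.png

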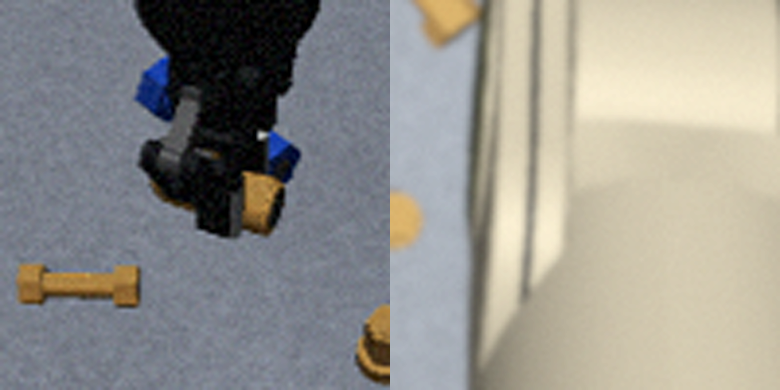

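Emit:
{"fn": "carry_out", "kwargs": {"motion": "10 0 48 -10 0 0 0; 10 0 48 -10 0 0 0; 10 0 48 -10 0 0 0; 10 0 48 -10 0 0 0; 10 0 48 -10 0 0 0"}}

```text
clock: 3.85
eef_pos: [0.4149, 0.1202, 0.1004]
tcp_rot: [-0.282, 1.569, -0.381]
ft_force: [1.1, -0.0, -2.4]
opening: 0.0229
```

Emit:
{"fn": "carry_out", "kwargs": {"motion": "10 0 48 -10 0 0 0; 10 0 35 -8 0 0 0; 10 0 0 0 0 0 0; 10 0 0 0 0 0 0"}}

```text
clock: 4.25
eef_pos: [0.4052, 0.2035, 0.0999]
tcp_rot: [-0.198, 1.57, -0.294]
ft_force: [-0.1, -0.8, -2.2]
opening: 0.0229
```

```bash
python3 g.py 404.6 205.3 10.7 -5.6
python3 - <<'E'
from h import *
a=grab_frame('scene')
c=proj('scene',[.4,.2,.1])[0].astype(int);b=grab_frame('top');d=proj('top',[.4,.2,.1])[0].astype(int);print(c,d)
g=np.hstack([cv2.resize(im[max(c[1]-60,0):c[1]+60,c[0]-60:c[0]+60],(390,390),interpolation=cv2.INTER_CUBIC) for im,c in((a,c),(b,d))]);cv2.imwrite('pics/g4.png',np.clip(g[:,:,::-1]*1.6,0,255).astype(np.uint8))
E
```

```text
t 4.25 p [405.2 203.5  99.9] jaw -5.51 xax [ 0.001 -0.    -1.   ] F [-0.1 -0.8 -2.2] open 22.9 q7 -0.77 q [ 0.22  0.16 -0.83  2.02  0.14  1.02 -0.77]
shift in present axes [89.2  1.7 -0.8] in final axes [89.2  1.7 -0.8] turn [0.002 0.001 0.   ]
[440 177] [148 268]
```

View pics/g4.png

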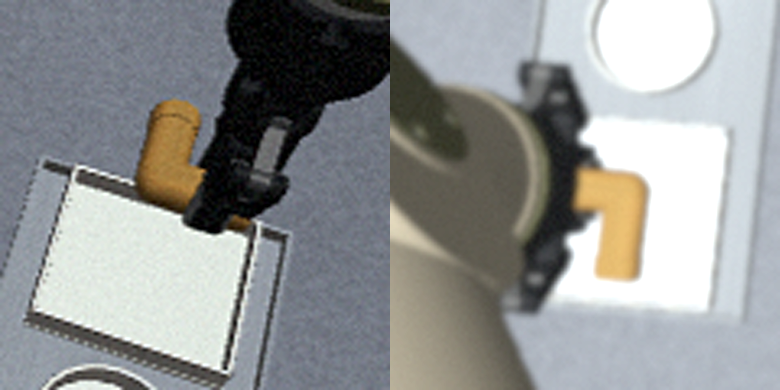

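Emit:
{"fn": "carry_out", "kwargs": {"motion": "10 30 1.5 -1 0 0 0; 10 25 0 0 0 0 0; 10 17 0 0 0 0 0; 10 8 0 0 0 0 0; 10 0 0 0 0 0 0"}}

```text
clock: 4.85
eef_pos: [0.4042, 0.2035, 0.0188]
tcp_rot: [-2.49, 1.569, -2.59]
ft_force: [0.2, -0.3, -1.0]
opening: 0.0231
```

```bash
python3 g.py 404.6 205.3 10.7 -5.6
```

```text
t 4.85 p [404.2 203.5  18.8] jaw -5.7 xax [-0.001 -0.001 -1.   ] F [ 0.2 -0.3 -1. ] open 23.1 q7 -0.89 q [ 0.15  0.31 -0.78  2.08  0.28  0.86 -0.89]
shift in present axes [8.1 1.8 0.3] in final axes [8.1 1.8 0.2] turn [-0.002 -0.001  0.001]
```

Emit:
{"fn": "carry_out", "kwargs": {"motion": "10 2 0 0 0 0 0; 10 2 0 0 0 0 0; 10 2 0 0 0 0 0; 10 1 0 0 0 0 0; 10 0 0 0 0 0 0"}}

```text
clock: 5.35
eef_pos: [0.4043, 0.2046, 0.0123]
tcp_rot: [-0.474, 1.571, -0.572]
ft_force: [-0.0, 1.1, -2.6]
opening: 0.0231
```

Emit:
{"fn": "carry_out", "kwargs": {"motion": "10 1 0 0 0 0 0; 10 0 0 0 0 0 0; 10 1 0 0 0 0 0; 10 0 0 0 0 0 0"}}

```text
clock: 5.75
eef_pos: [0.4044, 0.2047, 0.0107]
tcp_rot: [-0.804, 1.57, -0.902]
ft_force: [-2.2, -0.3, 5.8]
opening: 0.0229
```

Emit:
{"fn": "carry_out", "kwargs": {"motion": "24 0 0 0 0 0 0; 27 0 0 0 0 0 0; 32 0 0 0 0 0 0; 38 0 0 0 0 0 0; 38 0 0 0 0 0 0"}}

```text
clock: 6.25
eef_pos: [0.4043, 0.2046, 0.0102]
tcp_rot: [-1.571, 1.571, -1.669]
ft_force: [-0.2, -0.6, -0.2]
opening: 0.038
```

Emit:
{"fn": "carry_out", "kwargs": {"motion": "38 -15 0 0 0 0 0; 38 -30 0 0 0 0 0; 38 -40 0 0 0 0 0; 45 -40 -40 0 0 0 0; 45 0 -48 0 0 0 0"}}

```text
clock: 6.75
eef_pos: [0.3984, 0.1241, 0.1358]
tcp_rot: [0.393, 1.562, 0.301]
ft_force: [0.2, -1.0, -0.2]
opening: 0.0448
```

```bash
python3 g.py 579.5 -53.6 100 126.8
python3 - <<'E'
from h import *
a=grab_frame('scene')
c=proj('scene',[.4,.2,.02])[0].astype(int);b=grab_frame('top');d=proj('top',[.4,.2,.02])[0].astype(int);print(c,d)
cv2.imwrite('pics/scene1.png',a[:,:,::-1]);cv2.imwrite('pics/top1.png',b[:,:,::-1])
g=np.hstack([cv2.resize(im[max(c[1]-60,0):c[1]+60,c[0]-60:c[0]+60],(390,390),interpolation=cv2.INTER_CUBIC) for im,c in((a,c),(b,d))]);cv2.imwrite('pics/g5.png',np.clip(g[:,:,::-1]*1.6,0,255).astype(np.uint8))
E
```

```text
t 6.75 p [398.4 124.1 135.8] jaw -5.31 xax [ 0.008  0.002 -1.   ] F [ 0.2 -1.  -0.2] open 44.8 q7 -0.48 q [ 0.4  -0.02 -0.79  2.07 -0.01  1.08 -0.48]
shift in present axes [  36.8 -160.3  196.4] in final axes [ 35.8  38.5 250.7] turn [ 0.836  0.006 -0.006]
[425 201] [159 268]
```

View pics/g5.png

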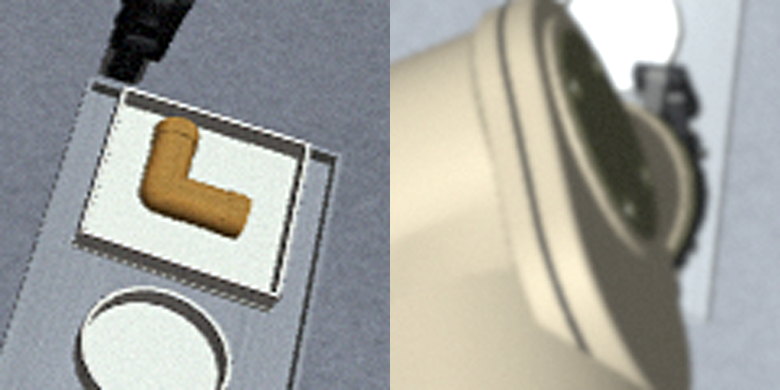

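The scene crop shows the large elbow flat on the square bin's floor, clear of the walls. Next is the connector.

Emit:
{"fn": "carry_out", "kwargs": {"motion": "45 0 -28 35 0.14 0 0; 45 0 -23 38 0.14 0 0; 45 5 -17 41 0.14 0 0; 45 10 -11 43 0.14 0 0; 45 10 -5 45 0.14 0 0"}}

```text
clock: 7.35
eef_pos: [0.5574, -0.0353, 0.1063]
tcp_rot: [0.889, 1.57, 0.085]
ft_force: [0.7, 0.5, 1.0]
opening: 0.045
```

Emit:
{"fn": "carry_out", "kwargs": {"motion": "45 10 1 28 0.136 0 0; 45 0 0 0 0 0 0; 45 0 0 0 0 0 0"}}

```text
clock: 7.65
eef_pos: [0.5763, -0.053, 0.096]
tcp_rot: [2.849, 1.57, 1.916]
ft_force: [-0.0, 0.8, 0.1]
opening: 0.0454
```

```bash
python3 g.py 579.5 -53.6 7 126.8
```

```text
t 7.65 p [576.3 -53.   96. ] jaw -53.45 xax [-0.     0.001 -1.   ] F [-0.   0.8  0.1] open 45.4 q7 -1.08 q [ 0.45  0.4  -0.52  1.72  0.22  1.09 -1.08]
shift in present axes [89.   2.2  2.5] in final axes [89.   2.2  2.4] turn [-0.004 -0.001 -0.   ]
```

Emit:
{"fn": "carry_out", "kwargs": {"motion": "45 35 2 2 0 0 0; 45 30 0 0 0 0 0; 45 15 0 0 0 0 0; 45 5 0 0 0 0 0; 45 0 0 0 0 0 0"}}

```text
clock: 8.15
eef_pos: [0.5792, -0.0534, 0.0113]
tcp_rot: [1.575, 1.57, 0.642]
ft_force: [-0.5, 0.4, 0.3]
opening: 0.0451
```

```bash
python3 g.py 579.5 -53.6 6 126.8
python3 - <<'E'
from h import *
a=grab_frame('scene')
g=cv2.resize(a[200:300,220:340],(600,500),interpolation=cv2.INTER_CUBIC);cv2.imwrite('pics/g6.png',np.clip(g[:,:,::-1]*1.6,0,255).astype(np.uint8))
E
```

```text
t 8.15 p [579.2 -53.4  11.3] jaw -53.45 xax [ 0.  0. -1.] F [-0.5  0.4  0.3] open 45.1 q7 -1.13 q [ 0.41  0.51 -0.49  1.77  0.29  0.94 -1.13]
shift in present axes [5.3 0.1 0.4] in final axes [5.3 0.1 0.4] turn [-0.004 -0.    -0.   ]
```

View pics/g6.png

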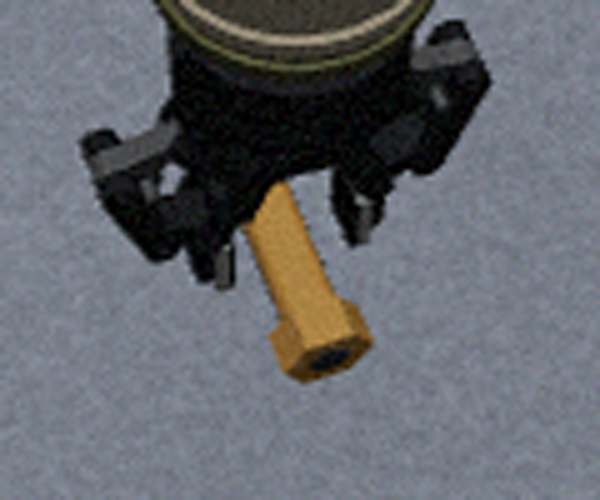

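The fingers stand on both sides of the brass connector's tube, with the near nut at crop (320,340). Lower 5 mm and close.

Emit:
{"fn": "carry_out", "kwargs": {"motion": "30 5 0 0 0 0 0; 8 0 0 0 0 0 0; 8 0 0 0 0 0 0; 8 0 0 0 0 0 0; 8 0 0 0 0 0 0", "newtons": 90}}

```text
clock: 8.7
eef_pos: [0.5796, -0.054, 0.0065]
tcp_rot: [0.642, 1.57, -0.292]
ft_force: [-0.7, 0.3, 5.4]
opening: 0.0187
```

Emit:
{"fn": "carry_out", "kwargs": {"motion": "8 0 0 0 0 0 0; 8 -10 0 0 0 0 0; 8 -20 0 0 0 0 0; 8 -30 0 0 0 0 0; 8 -30 0 0 0 0 0"}}

```text
clock: 9.2
eef_pos: [0.5786, -0.0539, 0.0969]
tcp_rot: [-2.466, 1.57, 2.884]
ft_force: [0.1, -0.1, -0.9]
opening: 0.0192
```

```bash
python3 g.py 630 172 96 -5.6
```

```text
t 9.2 p [578.6 -53.9  96.9] jaw -53.5 xax [-0.001  0.    -1.   ] F [ 0.1 -0.1 -0.9] open 19.2 q7 -1.08 q [ 0.44  0.4  -0.52  1.71  0.22  1.09 -1.08]
shift in present axes [   0.9  175.7 -151. ] in final axes [  0.9 229.8  29.1] turn [-0.836 -0.001  0.   ]
```

Emit:
{"fn": "carry_out", "kwargs": {"motion": "8 0 30 -25 -0.14 0 0; 8 0 33 -21 -0.14 0 0; 8 0 36 -16 -0.14 0 0; 8 0 38 -11 -0.14 0 0; 8 0 39 -5 -0.14 0 0"}}

```text
clock: 9.7
eef_pos: [0.6252, 0.1384, 0.0962]
tcp_rot: [-0.623, 1.571, -0.851]
ft_force: [0.3, 0.6, -0.9]
opening: 0.0191
```

Emit:
{"fn": "carry_out", "kwargs": {"motion": "8 0 37 0 -0.136 0 0; 8 0 0 0 0 0 0; 8 0 0 0 0 0 0"}}

```text
clock: 10.0
eef_pos: [0.6333, 0.1741, 0.0957]
tcp_rot: [2.777, 1.57, 2.681]
ft_force: [0.4, -0.4, -1.7]
opening: 0.019
```

```bash
python3 g.py 630 172 13 -5.6
python3 - <<'E'
from h import *
a=grab_frame('scene')
c=proj('scene',[.63,.172,.04])[0].astype(int);b=grab_frame('top');d=proj('top',[.63,.172,.04])[0].astype(int);print(c,d)
g=np.hstack([cv2.resize(im[max(c[1]-60,0):c[1]+60,c[0]-60:c[0]+60],(390,390),interpolation=cv2.INTER_CUBIC) for im,c in((a,c),(b,d))]);cv2.imwrite('pics/g7.png',np.clip(g[:,:,::-1]*1.6,0,255).astype(np.uint8))
E
```

```text
t 10.0 p [633.3 174.1  95.7] jaw -5.54 xax [-0.001  0.    -1.   ] F [ 0.4 -0.4 -1.7] open 19.0 q7 -0.7 q [ 0.16  0.6  -0.7   1.49  0.4   1.19 -0.7 ]
shift in present axes [82.7 -2.4 -3. ] in final axes [82.7 -2.4 -3. ] turn [ 0.001 -0.001 -0.   ]
[399 303] [172 160]
```

View pics/g7.png

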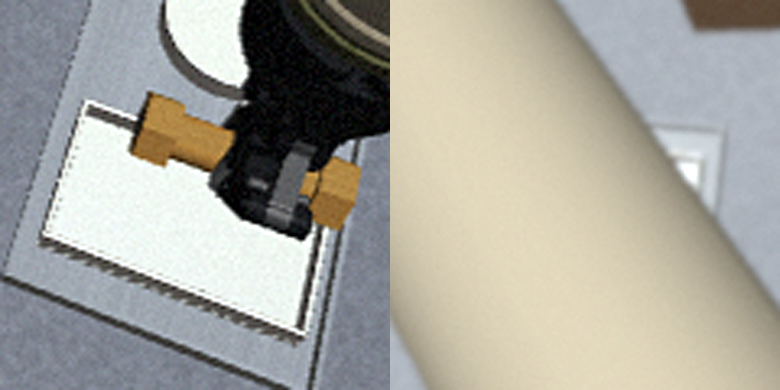

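Emit:
{"fn": "carry_out", "kwargs": {"motion": "8 25 -2 -3 0 0 0; 8 25 0 0 0 0 0; 8 18 0 0 0 0 0; 8 8 0 0 0 0 0; 8 0 0 0 0 0 0"}}

```text
clock: 10.6
eef_pos: [0.6301, 0.1705, 0.0188]
tcp_rot: [-2.617, 1.569, -2.716]
ft_force: [-0.9, -1.0, -1.6]
opening: 0.0191
```

Emit:
{"fn": "carry_out", "kwargs": {"motion": "8 2 0 0 0 0 0; 8 2 0 0 0 0 0; 8 1 0 0 0 0 0; 8 0 0 0 0 0 0"}}

```text
clock: 11.0
eef_pos: [0.6306, 0.1714, 0.015]
tcp_rot: [0.088, 1.57, -0.01]
ft_force: [-0.2, -0.8, -1.5]
opening: 0.0191
```

Emit:
{"fn": "carry_out", "kwargs": {"motion": "8 1 0 0 0 0 0; 8 1 0 0 0 0 0; 8 0 0 0 0 0 0; 8 0 0 0 0 0 0"}}

```text
clock: 11.4
eef_pos: [0.6305, 0.1713, 0.0126]
tcp_rot: [-0.803, 1.571, -0.901]
ft_force: [0.4, -0.8, -1.5]
opening: 0.0188
```

Emit:
{"fn": "carry_out", "kwargs": {"motion": "8 1 0 0 0 0 0; 8 0 0 0 0 0 0; 8 0 0 0 0 0 0"}}

```text
clock: 11.7
eef_pos: [0.6305, 0.1713, 0.0126]
tcp_rot: [-0.96, 1.57, -1.058]
ft_force: [-3.4, -1.7, 7.2]
opening: 0.0188
```

Contact at the expected height (12.6 mm, 7 N). Release.

Emit:
{"fn": "carry_out", "kwargs": {"motion": "21 0 0 0 0 0 0; 24 0 0 0 0 0 0; 29 0 0 0 0 0 0; 36 0 0 0 0 0 0; 36 0 0 0 0 0 0"}}

```text
clock: 12.2
eef_pos: [0.6304, 0.1713, 0.0115]
tcp_rot: [-2.467, 1.571, -2.565]
ft_force: [0.1, -0.5, 0.0]
opening: 0.036
```

Emit:
{"fn": "carry_out", "kwargs": {"motion": "36 -15 0 0 0 0 0; 36 -30 0 0 0 0 0; 40 -40 0 0 0 0 0; 48 -45 -10 0 0 0 0; 50 -5 -48 0 0 0 0"}}

```text
clock: 12.7
eef_pos: [0.6264, 0.121, 0.1544]
tcp_rot: [0.647, 1.56, 0.558]
ft_force: [1.5, 0.6, 0.1]
opening: 0.05
```

```bash
python3 g.py 595.3 -214.1 140 -13
python3 - <<'E'
from h import *
a=grab_frame('scene')
c=proj('scene',[.63,.172,.02])[0].astype(int);b=grab_frame('top');d=proj('top',[.63,.172,.02])[0].astype(int);print(c,d)
g=np.hstack([cv2.resize(im[max(c[1]-60,0):c[1]+60,c[0]-60:c[0]+60],(390,390),interpolation=cv2.INTER_CUBIC) for im,c in((a,c),(b,d))]);cv2.imwrite('pics/g8.png',np.clip(g[:,:,::-1]*1.6,0,255).astype(np.uint8))
E
```

```text
t 12.7 p [626.4 121.  154.4] jaw -5.1 xax [ 0.009  0.006 -1.   ] F [1.5 0.6 0.1] open 50.0 q7 -0.58 q [ 0.28  0.5  -0.73  1.5   0.34  1.26 -0.58]
shift in present axes [  12.2 -336.7   -1.3] in final axes [  14.4 -333.5   45.1] turn [ 0.138  0.008 -0.007]
[396 307] [175 162]
```

View pics/g8.png

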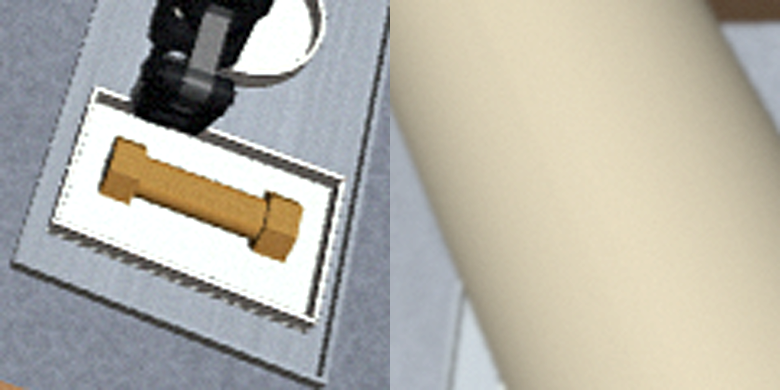

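Emit:
{"fn": "carry_out", "kwargs": {"motion": "60 0 -48 0 0 0 0; 60 0 -48 0 0 0 0; 60 0 -48 0 0 0 0; 60 0 -48 0 0 0 0; 60 0 -48 0 0 0 0"}}

```text
clock: 13.3
eef_pos: [0.6009, -0.1273, 0.1476]
tcp_rot: [-0.587, 1.57, -0.685]
ft_force: [1.1, -0.2, 0.6]
opening: 0.0602
```

Emit:
{"fn": "carry_out", "kwargs": {"motion": "60 0 -48 0 0.04 0 0; 60 5 -30 0 0.09 0 0; 60 5 0 0 0 0 0; 60 0 0 0 0 0 0"}}

```text
clock: 13.7
eef_pos: [0.592, -0.2031, 0.1365]
tcp_rot: [2.928, 1.57, 2.699]
ft_force: [0.3, 0.6, 0.6]
opening: 0.0601
```

```bash
python3 g.py 595.3 -214.1 20 -13
python3 - <<'E'
from h import *
a=grab_frame('scene');b=grab_frame('top')
g=np.hstack([cv2.resize(im[max(c[1]-60,0):c[1]+60,c[0]-60:c[0]+60],(390,390),interpolation=cv2.INTER_CUBIC) for im,c in((a,(191,225)),(b,(355,170)))]);cv2.imwrite('pics/g9.png',np.clip(g[:,:,::-1]*1.6,0,255).astype(np.uint8))
E
```

```text
t 13.7 p [ 592.  -203.1  136.5] jaw -13.12 xax [-0.001  0.    -1.   ] F [0.3 0.6 0.6] open 60.1 q7 -0.17 q [ 0.73  0.47 -0.61  1.55  0.28  1.21 -0.17]
shift in present axes [116.5  -9.9   5.8] in final axes [116.5  -9.9   5.7] turn [-0.002 -0.001 -0.   ]
```

View pics/g9.png

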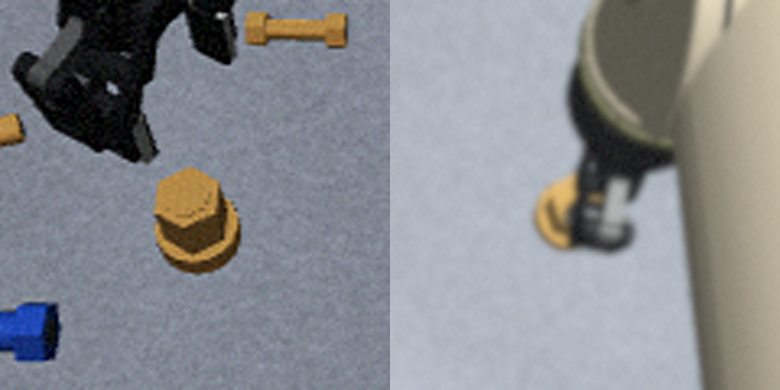

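Emit:
{"fn": "carry_out", "kwargs": {"motion": "60 30 -10 6 0 0 0; 60 30 0 0 0 0 0; 60 20 0 0 0 0 0; 60 0 0 0 0 0 0; 60 0 0 0 0 0 0"}}

```text
clock: 14.3
eef_pos: [0.5968, -0.2125, 0.0577]
tcp_rot: [0.667, 1.57, 0.441]
ft_force: [0.3, 0.0, 0.5]
opening: 0.0602
```

```bash
python3 g.py 595.3 -214.1 20 -13
python3 - <<'E'
from h import *
a=grab_frame('scene');b=grab_frame('top')
g=np.hstack([cv2.resize(im[max(c[1]-50,0):c[1]+50,c[0]-50:c[0]+50],(390,390),interpolation=cv2.INTER_CUBIC) for im,c in((a,(191,225)),(b,(355,170)))]);cv2.imwrite('pics/g10.png',np.clip(g[:,:,::-1]*1.6,0,255).astype(np.uint8))
E
```

```text
t 14.3 p [ 596.8 -212.5   57.7] jaw -12.95 xax [ 0.001  0.    -1.   ] F [0.3 0.  0.5] open 60.2 q7 -0.19 q [ 0.71  0.57 -0.58  1.59  0.34  1.08 -0.19]
shift in present axes [37.7 -1.9 -1.1] in final axes [37.7 -1.9 -1.1] turn [ 0.001  0.001 -0.001]
```

View pics/g10.png

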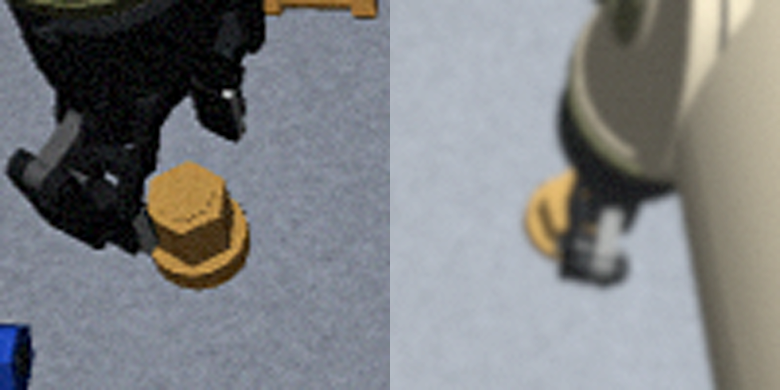

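Run:
```python
from h import *
c=np.array([.5968,-.2125]);j=np.array([np.cos(np.radians(-13)),np.sin(np.radians(-13))])
for s in(1,-1):
  for z in(.058,.066):
    q=proj('scene',[*(c+s*.030*j),z])[0];print(s,z,((q-[141,175])*3.9).round())
q=proj('scene',[*c,.048])[0];print('plug top centre if plug at tcp',((q-[141,175])*3.9).round())
q=proj('scene',[.5953,-.2141,.048])[0];print('plug top by fit',((q-[141,175])*3.9).round())
```

```text
1 0.058 [142. 239.]
1 0.066 [138. 230.]
-1 0.058 [219. 139.]
-1 0.066 [216. 130.]
plug top centre if plug at tcp [185. 199.]
plug top by fit [183. 195.]
```

Fingertips and plug top lie where the projection says (142,239), (219,139) and (183,195), so the fingers will straddle the hexagon. Lower and close.

Emit:
{"fn": "carry_out", "kwargs": {"motion": "60 18 -1.5 -1 0 0 0; 60 14 0 0 0 0 0; 60 5 0 0 0 0 0; 60 0 0 0 0 0 0"}}

```text
clock: 14.8
eef_pos: [0.5945, -0.2148, 0.0192]
tcp_rot: [2.948, 1.57, 2.72]
ft_force: [-1.1, -0.5, 1.2]
opening: 0.0601
```

Emit:
{"fn": "carry_out", "kwargs": {"motion": "40 0 0 0 0 0 0; 20 0 0 0 0 0 0; 20 0 0 0 0 0 0; 20 0 0 0 0 0 0; 20 0 0 0 0 0 0", "newtons": 80}}

```text
clock: 15.3
eef_pos: [0.5955, -0.2152, 0.0208]
tcp_rot: [-0.14, 1.569, -0.368]
ft_force: [-0.7, -0.0, 6.6]
opening: 0.0327
```

```bash
python3 g.py 595.3 -214.1 20 -13
```

```text
t 15.3 p [ 595.5 -215.2   20.8] jaw -13.07 xax [ 0.002 -0.001 -1.   ] F [-0.7 -0.   6.6] open 32.7 q7 -0.2 q [ 0.7   0.61 -0.56  1.62  0.37  1.02 -0.2 ]
shift in present axes [ 0.8  1.  -0.4] in final axes [ 0.8  1.  -0.4] turn [-0.001  0.002  0.   ]
```

Emit:
{"fn": "carry_out", "kwargs": {"motion": "20 -10 0 0 0 0 0; 20 -20 0 0 0 0 0; 20 -30 0 0 0 0 0; 20 -30 0 0 0 0 0; 20 0 0 0 0 0 0"}}

```text
clock: 15.8
eef_pos: [0.597, -0.2155, 0.1145]
tcp_rot: [-0.125, 1.564, -0.353]
ft_force: [1.0, -0.3, -2.1]
opening: 0.0327
```

```bash
python3 g.py 513 184.5 110 -13;python3 - <<'E'
from h import *
a=grab_frame('scene')
g=np.hstack([cv2.resize(im[max(c[1]-60,0):c[1]+60,c[0]-60:c[0]+60],(450,450),interpolation=cv2.INTER_CUBIC) for im,c in((a,(191,205)),)]);cv2.imwrite('pics/g11.png',np.clip(g[:,:,::-1]*1.6,0,255).astype(np.uint8))
E
```

```text
t 15.8 p [ 597.  -215.5  114.5] jaw -13.06 xax [ 0.006 -0.002 -1.   ] F [ 1.  -0.3 -2.1] open 32.7 q7 -0.16 q [ 0.73  0.5  -0.6   1.55  0.3   1.17 -0.16]
shift in present axes [   3.1  370.6 -172.3] in final axes [   4.5  370.8 -171.8] turn [-0.001  0.007  0.001]
```

View pics/g11.png

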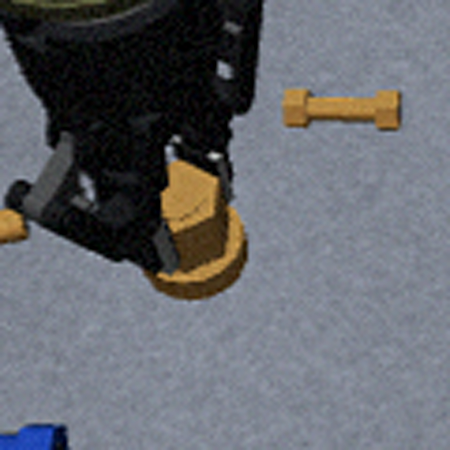

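The plug is held upright and lifted: its flange is now at about px (184,216), where it was at (192,237). Carry it over to the round bin.

Emit:
{"fn": "carry_out", "kwargs": {"motion": "20 0 40 -18 0 0 0; 20 0 42 -19.5 0 0 0; 20 0 42 -19.5 0 0 0; 20 0 42 -19.5 0 0 0; 20 0 42 -19.5 0 0 0"}}

```text
clock: 16.35
eef_pos: [0.5466, 0.0107, 0.1084]
tcp_rot: [-2.823, 1.569, -3.051]
ft_force: [0.2, 0.6, -2.5]
opening: 0.0328
```

Emit:
{"fn": "carry_out", "kwargs": {"motion": "20 0 42 -19.5 0 0 0; 20 0 42 -19.5 0 0 0; 20 0 42 -19.5 0 0 0; 20 0 33 -15 0 0 0; 20 0 0 0 0 0 0"}}

```text
clock: 16.85
eef_pos: [0.5096, 0.1867, 0.1089]
tcp_rot: [2.48, 1.568, 2.261]
ft_force: [0.3, -0.3, -2.2]
opening: 0.0328
```

Emit:
{"fn": "carry_out", "kwargs": {"motion": "20 0 0 0 0 0 0; 20 0 0 0 0 0 0"}}

```text
clock: 17.05
eef_pos: [0.5125, 0.1792, 0.1087]
tcp_rot: [-2.22, 1.569, -2.45]
ft_force: [0.8, -0.2, -2.9]
opening: 0.0327
```

```bash
python3 g.py 513 184.5 27 -13;python3 - <<'E'
from h import *
a=grab_frame('scene')
c=proj('scene',[.513,.1845,.04])[0].astype(int)
g=np.hstack([cv2.resize(im[max(c[1]-60,0):c[1]+60,c[0]-60:c[0]+60],(450,450),interpolation=cv2.INTER_CUBIC) for im,c in((a,c),)]);cv2.imwrite('pics/g12.png',np.clip(g[:,:,::-1]*1.6,0,255).astype(np.uint8))
E
```

```text
t 17.05 p [512.5 179.2 108.7] jaw -13.15 xax [-0.001 -0.001 -1.   ] F [ 0.8 -0.2 -2.9] open 32.7 q7 -0.87 q [ 0.25  0.36 -0.79  1.79  0.29  1.11 -0.87]
shift in present axes [81.7  5.4 -0.6] in final axes [81.7  5.3 -0.7] turn [-0.003 -0.001  0.001]
```

View pics/g12.png

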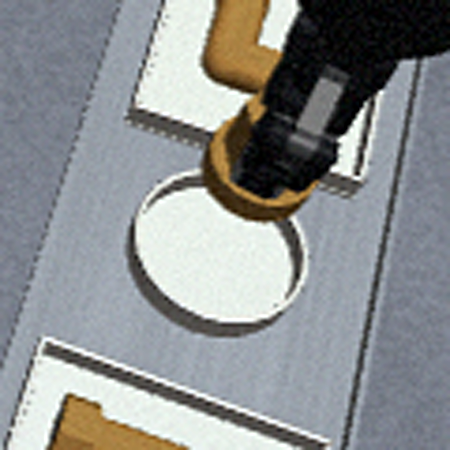

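Emit:
{"fn": "carry_out", "kwargs": {"motion": "20 25 5 -0.5 0 0 0; 20 20 0 0 0 0 0; 20 8 0 0 0 0 0; 20 0 0 0 0 0 0; 20 0 0 0 0 0 0"}}

```text
clock: 17.6
eef_pos: [0.5138, 0.1854, 0.0573]
tcp_rot: [0.428, 1.57, 0.199]
ft_force: [-0.8, -0.1, -2.6]
opening: 0.0327
```

```bash
python3 g.py 513 184.5 27 -13;python3 - <<'E'
from h import *
a=grab_frame('scene');s=sense();p=s['eef_pos'];z0=p[2]-.0208
c=proj('scene',[.513,.1845,.04])[0].astype(int)
for q in place(MOD['plug_large'],(p[0],p[1],.3),z0)[:1]: cv2.polylines(a,[cv2.convexHull(np.round(proj('scene',q)*16).astype(np.int32))],True,(0,255,0),1,shift=4)
t=np.linspace(0,2*np.pi,60);r=np.c_[.513+.042*np.cos(t),.1845+.042*np.sin(t),np.full(60,.021)]
cv2.polylines(a,[np.round(proj('scene',r)*16).astype(np.int32)],True,(255,0,0),1,shift=4)
g=cv2.resize(a[c[1]-60:c[1]+60,c[0]-60:c[0]+60],(450,450),interpolation=cv2.INTER_CUBIC);cv2.imwrite('pics/g13.png',np.clip(g[:,:,::-1]*1.6,0,255).astype(np.uint8))
E
```

```text
t 17.6 p [513.8 185.4  57.3] jaw -13.11 xax [ 0.001  0.    -1.   ] F [-0.8 -0.1 -2.6] open 32.7 q7 -0.92 q [ 0.21  0.44 -0.76  1.83  0.35  1.02 -0.92]
shift in present axes [30.3 -1.1 -0.6] in final axes [30.3 -1.1 -0.5] turn [-0.002  0.001 -0.   ]
```

View pics/g13.png

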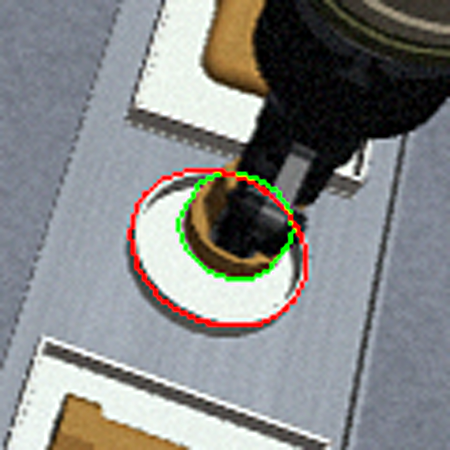

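Emit:
{"fn": "carry_out", "kwargs": {"motion": "20 12 -0.5 -0.5 0 0 0; 20 9 0 0 0 0 0; 20 5 0 0 0 0 0; 20 0 0 0 0 0 0; 20 0 0 0 0 0 0"}}

```text
clock: 18.15
eef_pos: [0.5126, 0.1855, 0.0306]
tcp_rot: [-2.981, 1.571, 3.074]
ft_force: [0.5, -0.2, -1.7]
opening: 0.0332
```

Emit:
{"fn": "carry_out", "kwargs": {"motion": "20 1.5 0 0 0 0 0; 20 1.5 0 0 0 0 0; 20 0 0 0 0 0 0; 20 0 0 0 0 0 0"}}

```text
clock: 18.55
eef_pos: [0.5127, 0.1854, 0.0277]
tcp_rot: [-0.163, 1.571, -0.391]
ft_force: [-0.7, -0.3, -1.9]
opening: 0.0329
```

Emit:
{"fn": "carry_out", "kwargs": {"motion": "20 1 0 0 0 0 0; 20 0 0 0 0 0 0; 20 0 0 0 0 0 0"}}

```text
clock: 18.85
eef_pos: [0.5128, 0.1853, 0.0268]
tcp_rot: [0.103, 1.57, -0.125]
ft_force: [-0.1, -0.3, -1.7]
opening: 0.0326
```

Emit:
{"fn": "carry_out", "kwargs": {"motion": "20 1 0 0 0 0 0; 20 0 0 0 0 0 0; 20 0 0 0 0 0 0"}}

```text
clock: 19.15
eef_pos: [0.5128, 0.1854, 0.0267]
tcp_rot: [-0.699, 1.57, -0.928]
ft_force: [-5.4, -2.8, 12.0]
opening: 0.0327
```

Contact at the expected height. Release and rise.

Emit:
{"fn": "carry_out", "kwargs": {"motion": "34 -0.5 0 0 0 0 0; 37 0 0 0 0 0 0; 42 0 0 0 0 0 0; 50 0 0 0 0 0 0; 50 0 0 0 0 0 0"}}

```text
clock: 19.65
eef_pos: [0.5127, 0.1854, 0.0261]
tcp_rot: [-0.185, 1.571, -0.413]
ft_force: [-0.2, -0.2, 0.2]
opening: 0.0498
```

Emit:
{"fn": "carry_out", "kwargs": {"motion": "50 -15 0 0 0 0 0; 50 -30 0 0 0 0 0; 50 -40 0 0 0 0 0; 50 -40 0 0 0 0 0; 50 -10 -48 0 0 0 0"}}

```text
clock: 20.15
eef_pos: [0.5033, 0.1453, 0.167]
tcp_rot: [0.828, 1.562, 0.609]
ft_force: [-0.5, -1.4, -0.6]
opening: 0.0499
```

Emit:
{"fn": "carry_out", "kwargs": {"motion": "50 0 -48 0 0 0 0; 50 0 -48 0 0 0 0; 50 0 -48 0 0 0 0; 50 0 -48 0 0 0 0; 50 0 -48 0 0 0 0"}}

```text
clock: 20.65
eef_pos: [0.447, -0.0968, 0.1625]
tcp_rot: [-0.25, 1.569, -0.478]
ft_force: [0.9, -0.1, 0.1]
opening: 0.0497
```

Emit:
{"fn": "carry_out", "kwargs": {"motion": "50 0 -48 0 0 0 0; 50 0 -48 0 0 0 0; 50 0 -48 0 0 0 0; 50 0 0 0 0 0 0; 50 0 0 0 0 0 0"}}

```text
clock: 21.15
eef_pos: [0.415, -0.2359, 0.1619]
tcp_rot: [0.334, 1.57, 0.105]
ft_force: [0.3, 0.7, 0.8]
opening: 0.0502
```

Run:
```python
from h import *
s=sense();print(s['clock'],s['eef_pos'],s['ft_force'])
ims={n:grab_frame(n) for n in('scene','top')}
for n in ims: cv2.imwrite(f'pics/{n}2.png',ims[n][:,:,::-1])
for k,p0 in {'elbow_large':(.387,.197,1.47),'connector_large':(.63,.172,1.47),'plug_large':(.513,.185,.3)}.items():
    for cams in(('scene',),('top',)):
        p,f,a=fit(k,p0,ims,z=.006,cams=cams,w=33);print(k,cams,p.round(4),round(f,1),a)
for k,p0 in {'elbow_small':(.581,-.354,.6),'connector_small':(.4436,-.2086,1.85),'plug_small':(.4362,-.0424,.15)}.items():
    p,f,a=fit(k,p0,ims,cams=('scene',),w=26);print(k,p.round(4),round(f,1))
g=np.hstack([cv2.resize(ims['scene'][160:360,340:480],(392,560)),cv2.resize(ims['top'][130:310,115:225],(342,560))]);cv2.imwrite('pics/end.png',np.clip(g[:,:,::-1]*1.5,0,255).astype(np.uint8))
```

```text
21.15 [ 0.41495608 -0.23586302  0.16194788] [0.29478683 0.69286892 0.83748515]
elbow_large ('scene',) [0.3844 0.1979 1.4571] 7.5 [('scene', 641.0)]
elbow_large ('top',) [0.3852 0.1978 1.4751] 78.8 [('top', 445.0)]
connector_large ('scene',) [0.6302 0.1726 1.4747] 9.0 [('scene', 915.0)]
connector_large ('top',) [0.631  0.172  1.4707] 93.1 [('top', 375.0)]
plug_large ('scene',) [0.5119 0.1872 0.3427] 8.4 [('scene', 718.0)]
plug_large ('top',) [0.5132 0.1866 0.394 ] 62.2 [('top', 329.0)]
elbow_small [ 0.5808 -0.354   0.582 ] 15.0
connector_small [ 0.4431 -0.2086  1.8474] 2.9
plug_small [ 0.4359 -0.0421  0.2376] 4.6
```

View pics/end.png

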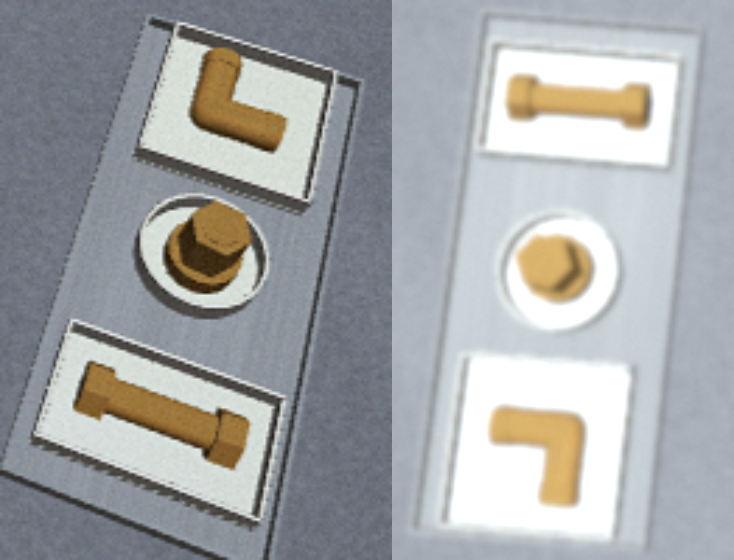

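View pics/scene2.png

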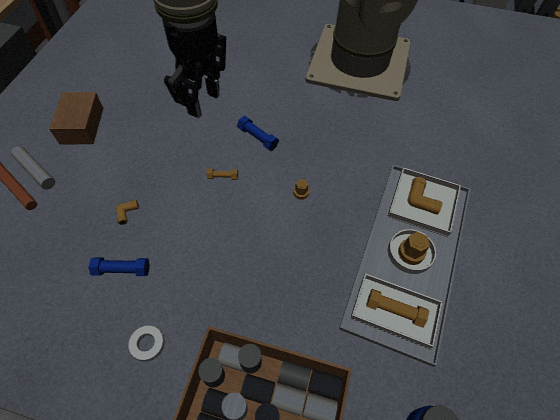

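Both pictures show the three large fittings in their bins: elbow at (425,197), plug at (415,248) and connector at (397,307) in the scene view. The small ones and the blue ones are unmoved, and the robot is clear. Handing in.

```bash
python3 -c "
from cell import *
print(finish_job())"
```

```text
the job is handed in; nothing more can be done
None
```

All three large brass fittings are in the job tray, and I handed the job in at about 21 s of the 77 s allowed. I placed them in the order asked: elbow flat in the square bin, connector lengthwise in the long bin, plug upright in the round bin. Each one was lowered until it touched the floor at the expected height (contact forces 6 to 12 N), then released.

**Final camera check:** Fitting the models to both pictures put each part resting on its bin floor and clear of the walls. The two cameras agreed to about 1.5 mm. The small fittings were within 1 mm of where they started, and in the last picture the blue connectors looked unmoved. The gripper was clear of everything, about 16 cm up.

**Disagreements:**
- The fingers read 1 to 3 mm narrower than the nominal sizes when gripping. I took this as give in the pads, since nothing slipped.
- The top camera is blurry, so its fits were poorer than the scene camera's. It also disagreed on the plug's turn before the grasp, so for that I mostly followed the scene camera.

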